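Pack two hair-care gift sets from the bench stock

TASK

Pack the two gift sets. In the three-compartment tray stand the tall round bottle in the large end compartment, the flat bottle in the narrow middle one and the smaller jar in the other end one; in the two-compartment tray stand the bigger jar in the large compartment and the dropper bottle in the small one. Set every piece down upright on the tray's floor without dropping it or knocking anything over, and leave the short bottle and the tape roll where they are.

Things in the scene. Friction and masses are not known exactly. Their poses are not given: they have to be found in the camera images.
- tall_bottle: black round bottle, the tallest piece of the stock: 56 mm diameter, straight-sided up to 102 mm, then a shoulder and a slim cap of 30 mm diameter from 112 mm to the top at 140 mm. About 0.26 kg. Origin: centre of its underside; z up.
- flat_bottle: black flat bottle of rectangular section, 60 mm (its x) by 30 mm (its y), straight-sided up to 80 mm, with a round cap of 25 mm diameter on top reaching 102 mm. About 0.14 kg. Origin: centre of its underside; z up.
- small_jar: the smaller of the two black straight-sided screw-lid jars: 42 mm diameter, 50 mm high. About 0.07 kg. Origin: centre of its underside; z up.
- big_jar: the bigger of the two black straight-sided screw-lid jars: 66 mm diameter, 58 mm high. About 0.19 kg. Origin: centre of its underside; z up.
- dropper: slim black dropper bottle: 32 mm diameter, straight-sided up to 60 mm, then an aluminium collar of 23 mm diameter from 64 to 77 mm and a rubber bulb of 17 mm diameter up to 95 mm. About 0.06 kg. Origin: centre of its underside; z up.
- short_bottle: black round bottle of the same shape and 56 mm diameter as the tall bottle but only 90 mm high (shoulder at 58 mm, cap of 30 mm diameter); belongs to neither set. About 0.14 kg, loose. Origin: centre of its underside; z up.
- tape_roll: roll of brown packing tape lying flat, 96 mm outer and 76 mm inner diameter, 48 mm high, loose; not part of the job. Origin: centre of its underside.
- tray3: the three-compartment tray: low white open tray, fixed; outer 92 by 212 mm (x by y), walls 4 thick, 2 dividers 3 thick, both 25 high, floor 3. Origin: centre of underside; x across, y along the row. Compartments are 84 mm in x, centred at x = 0; in y: large end one 80 mm long, centre at y = -62; narrow middle one 52 long, centre at y = +7; smaller end one 66 long, centre at y = +69.
- tray2: the two-compartment tray: low white open tray, fixed; outer 92 by 153 mm (x by y), walls 4 thick, 1 divider 3 thick, both 25 high, floor 3. Origin: centre of underside; x across, y along the row. Compartments are 84 mm in x, centred at x = 0; in y: large one 86 mm long, centre at y = -29.5; small one 56 long, centre at y = +44.5.

How it is judged:
By the outcome, as a careful person would: the job done as asked, in the order asked, and still so for the second after the job is handed in, with the robot touching nothing.
It also fails if it takes over 128 s, if anything falls off the work surface, if the arm or the gripper's body presses on something with over 40 N, if the wrist force passes 120 N, or if a joint passes its speed limit or range.

ROBOT

A 7-joint arm with a two-finger parallel gripper is mounted at the origin on the work surface. World frame = base frame: x ahead of the robot, y to its left, z up, the work surface at z = 0. Lengths are in m, angles in rad, forces in N, time in s.
With the tool pointing down it reaches from about 0.425 to 0.875 m from the base axis. Payload 4.7 kg.
Tool frame: the origin (TCP) lies midway between the tips of the shut fingers; the grasp point (between the pads) lies 19 mm behind it; z points along the fingers, y is the line along which they close (so a half turn about z gives the same grasp; the last joint's range is limited). The gripper opens to 87 mm and grips with 3 to 60 N. Pads are 19 mm wide; open, the fingers measure 117 mm over their backs; the gripper's body (75 mm by 190 mm) begins 51 mm behind the grasp point.
Start: joints at [-1.128, 0.321, -0.07, 1.45, 0.023, 1.371, -0.057], TCP at [0.27, 0.591, 0.223] pointing down, gripper open.
Joint ranges: [-2.86, 2.86], [-0.3, 2.09], [-1.38, 1.24], [0.06, 2.45], [-1.56, 4.7], [0.09, 2.05], [-2.69, 2.69]. Speed limits (rad/s): [2.57, 2.57, 3.14, 3.14, 3.14, 3.14, 3.14].

INTERFACE

Orientations are given as a rotation vector (axis times angle).
In Python, from bench import ctrl gives the robot as it stands. The module is installed in compiled form; this text tells all that it offers.
- The arm moves only by the shell command python3 -m handwheel 'ROWS' [FORCE]. ROWS is JSON, a list of rows, each a list of 7 numbers: the finger opening in m, from 0 to 0.087, then the shift along the tool's x, y, z in m, then the turn, a rotation vector about the tool's x, y, z in degrees. A call has 1 to 12 rows; each row shifts and turns the commanded pose from where the row before left it, along the tool's axes as they then stand; what a row does not reach is not made up. A row lasts 1/8 s, in which the tool goes at most 62.5 mm and 10.7 degrees, less where a joint would pass 70% of its speed; a pose out of reach is approached as far as the arm can. A call is refused whole if a number of a shift passes 0.0625 or a number of a turn 10.7, either way. A call with a gripper value outside its range is refused whole. The fingers move at their own pace and stop on an object; FORCE is the grip in N (left out, the last holds). Time passes only in rows, so rows that do not move let the fingers close. It gives the time, the measured TCP pose, the force, the opening and the grip force at its end, in the units of the state.
- ctrl.get_state(): the state, without advancing time (a new reading comes with each control period).
- ctrl.get_image(name): name is "scene" or "top"; returns (picture, depth): 400x640x3 uint8, blue, green, red; 400x640 float32, m along the optical axis (not along the pixel's ray), 0 where there is no reading.
- ctrl.camera_info(name): a dict with "intrinsics" (3x3 intrinsics, pixels), "R" (3x3) and "t" (3): a world point X has camera coordinates R X + t. Camera axes: x right, y down, z forward; pixel columns grow to the right and rows downward; lengths in m; the calibration is good to about 2 mm. A picture is of the moment at which its call begins. camera_info takes no time and is no camera call.
- ctrl.close_job(): hands the job in; it is judged then, once.
The state is a dict: "time": time; "joint_positions": joint angles; "qd": joint speeds; "joint_torque": joint torques, N m; "position": TCP position; "tool_rot": TCP orientation; "ft_force": force on the tool from outside, world axes, zero at the start; "torque": the same for the moment, N m; "grip_width": opening from 0.0 (shut) to 1.0 (fully open); "grip_force": force on a finger pad.
Only numpy, scipy, OpenCV 4.12 (cv2) and the standard library are available. Lean on these libraries where they do the work, as an engineer would, in place of code of your own. Each camera call takes 0.05 s, during which the arm holds its last target. There are 200 camera calls.

## Working session

There is one attempt and no reset: what is moved stays moved. The work goes in short steps, Python scripts to look and compute and a shell command to move; the robot and the scene stay as the last step left them, time stands still between calls to the robot, and variables do not carry over. Pictures are saved under pics/ and viewed, at most 14 in all, crops included, and the job is handed in when it is done.

```bash
mkdir -p pics
python3 - <<'E'
from bench import ctrl
import cv2,numpy as np
for n in("top","scene"):
    p,d=ctrl.get_image(n); cv2.imwrite(f"pics/{n}0.png",p); np.savez(f"{n}0.npz",p=p,d=d)
    print(n,{k:np.round(v,4).tolist() for k,v in ctrl.camera_info(n).items()})
print(ctrl.get_state())
E
```

```text
top {'intrinsics': [[469.2166, 0.0, 324.0243], [0.0, 469.2166, 193.0428], [0.0, 0.0, 1.0]], 'R': [[0.0106, -0.9999, 0.0097], [-0.988, -0.012, -0.1537], [0.1538, -0.008, -0.9881]], 't': [-0.0017, 0.6191, 1.1963]}
scene {'intrinsics': [[414.8261, 0.0, 322.0041], [0.0, 414.8261, 201.2424], [0.0, 0.0, 1.0]], 'R': [[0.6661, 0.7458, -0.0143], [0.5747, -0.5253, -0.6275], [-0.4755, 0.4097, -0.7785]], 't': [-0.4104, -0.3269, 1.2461]}
{'time': 0.1, 'joint_positions': array([-1.1279167 ,  0.32172618, -0.07006777,  1.45155976,  0.02257792,
        1.37081812, -0.05686292]), 'qd': array([-0.00087451, -0.0012993 ,  0.00078371, -0.00297509, -0.00122384,
       -0.00093513,  0.00032687]), 'joint_torque': array([-2.04312232e-04, -4.92572343e+01, -4.05811518e-01, -3.13399887e+01,
       -6.41949079e-02,  3.94313259e-02,  5.33943262e-05]), 'position': array([0.27008152, 0.59067646, 0.2215821 ]), 'tool_rot': array([-6.68247472e-01, -3.06940103e+00,  2.67112105e-03]), 'ft_force': array([ 0.10063267, -0.87917382, -0.63574404]), 'torque': array([0.03660405, 0.00022992, 0.01472362]), 'grip_force': 0.0, 'grip_width': 0.9991958118308373}
```

View pics/top0.png

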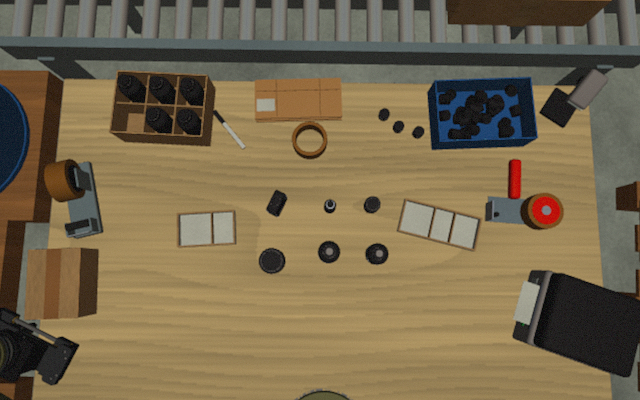

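View pics/scene0.png

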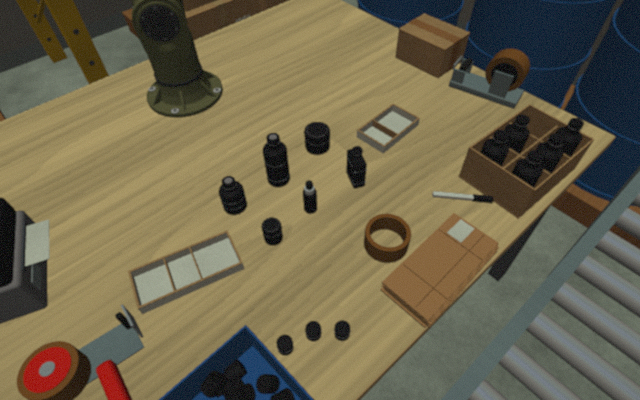

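The top view shows tray2 at (207,228) with its large compartment on the left, and tray3 at (438,224) with its large compartment apparently on the left. The pieces are flat (277,203), dropper (330,206), small jar (372,205), big jar (272,261), tall (329,250), short (377,253) and tape (310,140). The scene view agrees: tall (277,160), short (233,195).

```bash
cat > h.py <<'E'
import numpy as np,cv2
from bench import ctrl
from scipy.spatial.transform import Rotation as Ro
def cam(n):
    c=ctrl.camera_info(n);return [np.array(c[k]) for k in("intrinsics","R","t")]
def cast(n,uv,z):
    K,R,t=cam(n);uv=np.atleast_2d(uv).astype(float)
    r=np.c_[uv,np.ones(len(uv))]@np.linalg.inv(K).T@R
    C=-R.T@t;return C+r*((z-C[2])/r[:,2])[:,None]
def cloud(n,d):
    K,R,t=cam(n);v,u=np.mgrid[:400,:640]
    return ((np.dstack([u,v,np.ones_like(u)])@np.linalg.inv(K).T*d[...,None]-t)@R)
E
python3 - <<'E'
from h import *
A={"flat":((277,203),.102),"drop":((330,206),.095),"sjar":((372,205),.05),"bjar":((272,261),.058),"tall":((329,250),.14),"short":((377,253),.09)}
S={"flat":(356,168),"drop":(310,198),"sjar":(272,231),"bjar":(317,138),"tall":(277,160),"short":(233,195)}
for n in("top","scene"):
    f=np.load(n+"0.npz");p,d=f["p"],f["d"];P=cloud(n,d);g=p.max(2)
    print(n,"C",-cam(n)[1].T@cam(n)[2])
    for k in A:
        u,v=A[k][0] if n=="top" else S[k];h=A[k][1]
        w=np.zeros_like(g);w[v-32:v+32,u-24:u+24]=1
        q=P[(w>0)&(d>0)&(P[...,2]>.012)]
        # drop outsiders: keep blob within 60mm
        med=np.median(q,0);q=q[np.hypot(*(q-med)[:,:2].T)<.06]
        top=q[q[:,2]>h-.008]
        c,r=cv2.minEnclosingCircle(top[:,:2].astype(np.float32)) if len(top)>2 else((0,0),0)
        print(k,len(q),"zmax",q[:,2].max().round(3),"top",len(top),np.round(top.mean(0),4),np.round(c,4),round(r,4))
        if k=="flat":
            b=q[(q[:,2]>.02)]
            s=q[(q[:,2]>.07)&(q[:,2]<.087)];print("  shoulder rect",cv2.minAreaRect(s[:,:2].astype(np.float32)),len(s))
    # trays: white floors
    hsv=cv2.cvtColor(p,cv2.COLOR_BGR2HSV);m=((hsv[...,1]<50)&(hsv[...,2]>130)).astype(np.uint8)
    for c in cv2.findContours(m,0,2)[0]:
        a=cv2.contourArea(c)
        if a<300:continue
        X=cast(n,c[:,0],.003)
        if not(.3<X[:,0].mean()<.9 and abs(X[:,1].mean())<.5):continue
        R=cv2.minAreaRect(X[:,:2].astype(np.float32));print("white",c[:,0].mean(0).round(),a,np.round(R[0],4),np.round(R[1],4),round(R[2],1), "box",np.round(cv2.boxPoints(R),3).tolist())
E
```

```text
top C [0.42763491 0.01532759 1.27716536]
flat 346 zmax 0.107 top 76 [0.59   0.1293 0.1013] [0.5899 0.1291] 0.0121
  shoulder rect ((0.5894327163696289, 0.1295969933271408), (0.030240891501307487, 0.05892326310276985), 65.18389892578125) 183
drop 136 zmax 0.099 top 31 [ 0.5851 -0.0112  0.0926] [ 0.5855 -0.0111] 0.0077
sjar 225 zmax 0.056 top 197 [ 0.591  -0.1235  0.0494] [ 0.5914 -0.1239] 0.0219
bjar 545 zmax 0.065 top 522 [0.4394 0.1386 0.0576] [0.44   0.1391] 0.0332
tall 398 zmax 0.145 top 117 [ 0.4626 -0.0083  0.1389] [ 0.4627 -0.0085] 0.0146
short 392 zmax 0.094 top 113 [ 0.4601 -0.1348  0.0891] [ 0.4599 -0.1352] 0.0149
white [464. 231.] 592.5 [ 0.5266 -0.3765] [0.0592 0.0801] 76.0 box [[0.48100000619888306, -0.3959999978542328], [0.5580000281333923, -0.41499999165534973], [0.5730000138282776, -0.3569999933242798], [0.4950000047683716, -0.33799999952316284]]
white [203. 225.] 832.0 [0.5234 0.3519] [0.0816 0.0786] 3.3 box [[0.47999998927116394, 0.3889999985694885], [0.48500001430511475, 0.3100000023841858], [0.5659999847412109, 0.3149999976158142], [0.5619999766349792, 0.3930000066
[... 1599 characters left out ...]
71.] 658.5 [ 0.5355 -0.3135] [0.0505 0.0694] 76.4 box [[0.4959999918937683, -0.33000001311302185], [0.5630000233650208, -0.34599998593330383], [0.574999988079071, -0.296999990940094], [0.5080000162124634, -0.2809999883174896]]
white [216. 257.] 987.0 [ 0.5526 -0.2456] [0.0807 0.0694] 75.8 box [[0.5090000033378601, -0.2759999930858612], [0.5759999752044678, -0.2930000126361847], [0.5960000157356262, -0.2150000035762787], [0.5289999842643738, -0.1979999989271164]]
white [394. 122.] 353.5 [0.5169 0.3575] [0.0691 0.064 ] 4.0 box [[0.47999998927116394, 0.3869999945163727], [0.48500001430511475, 0.3230000138282776], [0.5540000200271606, 0.328000009059906], [0.5490000247955322, 0.3919999897480011]]
```

```bash
cat > to.py <<'E'
# to.py x y z psi(deg): turn first, then shift in turned tool axes (mm), plus number of rows at 50 mm
import sys;from h import *
s=ctrl.get_state();a=list(map(float,sys.argv[1:]))
R0=Ro.from_rotvec(s["tool_rot"]);ps=np.radians(a[3]);y=[np.cos(ps),np.sin(ps),0];z=[0,0,-1]
R1=Ro.from_matrix(np.c_[np.cross(y,z),y,z])
D=np.array(a[:3])-s["position"]
print("t",round(s["time"],2),"pos",s["position"].round(4),"turn",np.degrees((R0.inv()*R1).as_rotvec()).round(2),"shift after turn mm",(R1.inv().apply(D)*1e3).round(1),"before turn",(R0.inv().apply(D)*1e3).round(1),"f",s["ft_force"].round(1),"grip",round(s["grip_width"]*87,1),round(s["grip_force"],1))
E
python3 to.py .465 -.008 .25 -14.4
```

```text
t 0.1 pos [0.2701 0.5907 0.2216] turn [-8.000e-02  7.000e-02  7.984e+01] shift after turn mm [-531.4  337.7  -28.4] before turn [-426.2 -463.5  -27.6] f [ 0.1 -0.9 -0.6] grip 86.9 0.0
```

```bash
python3 -m handwheel '[[0.087,0,0,-0.0035,0,0,9.98],[0.087,0,0,-0.0035,0,0,9.98],[0.087,0,0,-0.0035,0,0,9.98],[0.087,0,0,-0.0035,0,0,9.98],[0.087,0,0,-0.0035,0,0,9.98],[0.087,0,0,-0.0035,0,0,9.98],[0.087,0,0,-0.0035,0,0,9.98],[0.087,0,0,-0.0035,0,0,9.98]]' 20
python3 -m handwheel '[[0.087,-0.03,0.02,0,0,0,0],[0.087,-0.05,0.032,0,0,0,0],[0.087,-0.05,0.032,0,0,0,0],[0.087,-0.05,0.032,0,0,0,0],[0.087,-0.05,0.032,0,0,0,0],[0.087,-0.05,0.032,0,0,0,0],[0.087,-0.05,0.032,0,0,0,0],[0.087,-0.05,0.032,0,0,0,0],[0.087,-0.05,0.032,0,0,0,0],[0.087,-0.05,0.032,0,0,0,0],[0.087,-0.03,0.02,0,0,0,0],[0.087,0,0,0,0,0,0]]'
python3 to.py .465 -.008 .18 -14.4
```

```text
time: 1.1
position: [0.2701, 0.5909, 0.25]
tool_rot: [2.488, 1.918, -0.001]
ft_force: [0.4, 0.0, -1.1]
grip_width: 0.997
grip_force: 0.0
time: 2.6
position: [0.4614, 0.0123, 0.2505]
tool_rot: [2.488, 1.917, -0.0]
ft_force: [0.1, 0.4, -1.2]
grip_width: 1.0
grip_force: 0.0
t 2.6 pos [0.4614 0.0123 0.2505] turn [ 0.01  0.01 -0.37] shift after turn mm [-18.8   8.5  70.5] before turn [-18.7   8.7  70.5] f [ 0.1  0.4 -1.2] grip 87.0 0.0
```

```bash
python3 -m handwheel '[[0.087,-0.0187,0.0087,0,0,0,-0.37],[0.087,0,0,0.04,0,0,0],[0.087,0,0,0.05,0,0,0],[0.087,0,0,0.05,0,0,0],[0.087,0,0,0.0265,0,0,0],[0.087,0,0,0.01,0,0,0],[0.087,0,0,0,0,0,0]]'
python3 to.py .465 -.008 .074 -14.4
python3 - <<'E'
from h import *
for n in("top","scene"):
    p,d=ctrl.get_image(n);np.savez(n+"1.npz",p=p,d=d)
    c=p[180:320,250:420] if n=="top" else p[60:240,180:400]
    cv2.imwrite(f"pics/{n}1.png",cv2.resize(c,None,fx=3,fy=3))
E
```

```text
time: 3.48
position: [0.4647, -0.0041, 0.074]
tool_rot: [-2.475, -1.934, 0.001]
ft_force: [-0.3, 0.3, 0.1]
grip_width: 1.002
grip_force: 0.0
t 3.48 pos [ 0.4647 -0.0041  0.074 ] turn [-0.03  0.02  0.42] shift after turn mm [-3.7  1.2  0. ] before turn [-3.7  1.2  0. ] f [-0.3  0.3  0.1] grip 87.1 0.0
```

View pics/scene1.png

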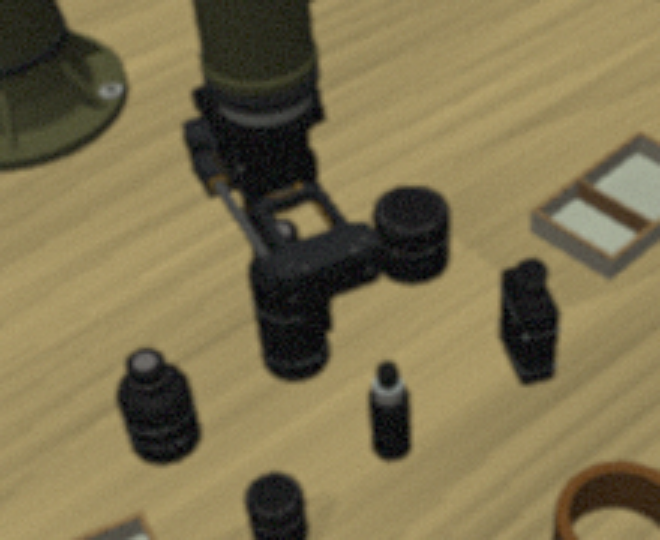

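The fingers straddle the tall bottle, with the near finger in front of it at crop (325,265), and the neighbours are clear. I'll trim the small remainder and close.

```bash
python3 -m handwheel '[[0.087,-0.0037,0.0012,0,0,0,0.4],[0.066,0,0,0,0,0,0],[0.066,0,0,0,0,0,0],[0.066,0,0,0,0,0,0],[0.061,0,0,0,0,0,0],[0.061,0,0,0,0,0,0]]' 20
python3 to.py .465 -.008 .074 -14.4
python3 -m handwheel '[[0.05,0,0,0,0,0,0],[0.05,0,0,0,0,0,0],[0.05,0,0,0,0,0,0],[0.05,0,0,0,0,0,0]]' 25
python3 to.py .465 -.008 .074 -14.4
```

```text
time: 4.32
position: [0.4651, -0.0085, 0.0741]
tool_rot: [-2.483, -1.925, -0.0]
ft_force: [-0.5, -0.3, 0.1]
grip_width: 0.71
grip_force: 0.0
t 4.33 pos [ 0.4651 -0.0085  0.0741] turn [-0.   -0.   -0.03] shift after turn mm [ 0.5 -0.2  0.1] before turn [ 0.5 -0.2  0.1] f [-0.5 -0.3  0.1] grip 61.8 0.0
time: 4.82
position: [0.4649, -0.0085, 0.074]
tool_rot: [-2.483, -1.925, 0.0]
ft_force: [-1.3, 0.6, 1.1]
grip_width: 0.637
grip_force: 25.0
t 4.83 pos [ 0.4649 -0.0085  0.074 ] turn [-0.03 -0.   -0.03] shift after turn mm [ 0.5 -0.   0. ] before turn [ 0.5 -0.   0. ] f [-1.3  0.6  1.1] grip 55.4 25.0
```

```bash
python3 -m handwheel '[[0.05,0,0,-0.01,0,0,0],[0.05,0,0,-0.025,0,0,0],[0.05,0,0,-0.03,0,0,0],[0.05,0,0,-0.03,0,0,0],[0.05,0,0,-0.025,0,0,0],[0.05,0,0,-0.01,0,0,0],[0.05,0,0,0,0,0,0]]' 25
python3 to.py .559 -.247 .205 -14.4
```

```text
time: 5.7
position: [0.4654, -0.0086, 0.2044]
tool_rot: [2.483, 1.924, 0.002]
ft_force: [0.1, 0.5, -2.7]
grip_width: 0.637
grip_force: 25.0
t 5.7 pos [ 0.4654 -0.0086  0.2044] turn [ 0.06 -0.04 -0.04] shift after turn mm [-207.6  149.9   -0.6] before turn [-207.5  150.1   -0.6] f [ 0.1  0.5 -2.7] grip 55.4 25.0
```

```bash
python3 -m handwheel '[[0.05,-0.01,0.0075,0,0,0,0],[0.05,-0.025,0.018,0,0,0,0],[0.05,-0.035,0.025,0,0,0,0],[0.05,-0.035,0.025,0,0,0,0],[0.05,-0.035,0.025,0,0,0,0],[0.05,-0.035,0.025,0,0,0,0],[0.05,-0.022,0.016,0,0,0,0],[0.05,-0.0105,0.0085,0,0,0,0],[0.05,0,0,0,0,0,0],[0.05,0,0,0,0,0,0]]'
python3 to.py .559 -.247 .09 -14.4
```

```text
time: 6.95
position: [0.5585, -0.2456, 0.2037]
tool_rot: [-2.481, -1.925, -0.001]
ft_force: [-0.2, 0.0, -1.8]
grip_width: 0.635
grip_force: 25.0
t 6.95 pos [ 0.5585 -0.2456  0.2037] turn [-0.05 -0.06  0.04] shift after turn mm [ -1.2   0.8 113.7] before turn [ -1.3   0.9 113.7] f [-0.2  0.  -1.8] grip 55.3 25.0
```

```bash
python3 -m handwheel '[[0.05,-0.0012,0.0008,0.02,0,0,0],[0.05,0,0,0.03,0,0,0],[0.05,0,0,0.03,0,0,0],[0.05,0,0,0.022,0,0,0],[0.05,0,0,0.010,0,0,0],[0.05,0,0,0,0,0,0]]'
python3 to.py .559 -.247 .0775 -14.4
python3 - <<'E'
from h import *
for n in("top","scene"):
    p,d=ctrl.get_image(n);np.savez(n+"2.npz",p=p,d=d)
    c=p[160:290,360:520] if n=="top" else p[140:320,90:310]
    cv2.imwrite(f"pics/{n}2.png",cv2.resize(c,None,fx=3,fy=3))
E
```

```text
time: 7.7
position: [0.559, -0.2481, 0.0916]
tool_rot: [-2.482, -1.925, 0.001]
ft_force: [0.3, -0.1, -0.7]
grip_width: 0.637
grip_force: 25.0
t 7.7 pos [ 0.559  -0.2481  0.0916] turn [-0.04 -0.   -0.03] shift after turn mm [ 1.  -0.2 14.1] before turn [ 1.  -0.2 14.1] f [ 0.3 -0.1 -0.7] grip 55.5 25.0
```

View pics/scene2.png

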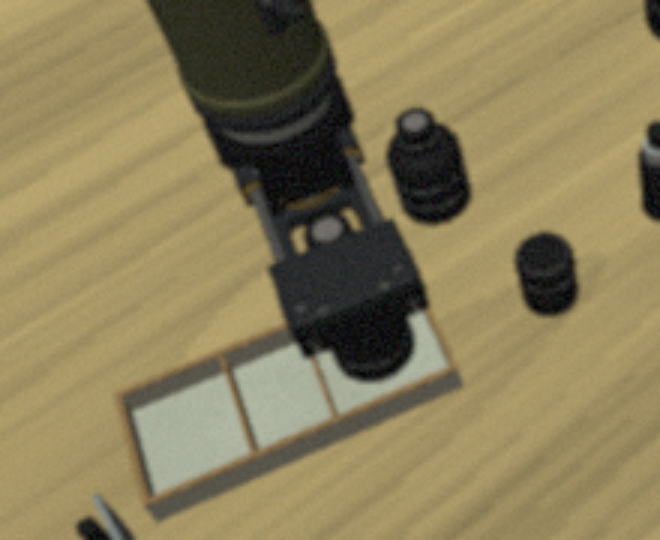

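The bottle sits over the large compartment of tray3, with its base about (375,360) in the crop between divider and end wall. I'll lower it to the floor.

```bash
python3 -m handwheel '[[0.05,0.001,0,0.008,0,0,0],[0.05,0,0,0.004,0,0,0],[0.05,0,0,0.001,0,0,0],[0.05,0,0,0,0,0,0]]'
python3 to.py .559 -.247 .077 -14.4
```

```text
time: 8.3
position: [0.5594, -0.2474, 0.079]
tool_rot: [2.483, 1.925, 0.0]
ft_force: [-0.1, 0.0, -1.9]
grip_width: 0.638
grip_force: 25.0
t 8.3 pos [ 0.5594 -0.2474  0.079 ] turn [ 0.    0.   -0.04] shift after turn mm [ 0.3 -0.4  2. ] before turn [ 0.3 -0.4  2. ] f [-0.1  0.  -1.9] grip 55.5 25.0
```

```bash
python3 -m handwheel '[[0.05,0,0,0.001,0,0,0],[0.05,0,0,0.001,0,0,0],[0.05,0,0,0,0,0,0]]'
python3 to.py .559 -.247 .077 -14.4
```

```text
time: 8.68
position: [0.5594, -0.2474, 0.0771]
tool_rot: [2.483, 1.925, 0.0]
ft_force: [0.4, -0.3, -1.7]
grip_width: 0.637
grip_force: 25.0
t 8.68 pos [ 0.5594 -0.2474  0.0771] turn [ 0.01 -0.   -0.04] shift after turn mm [ 0.2 -0.5  0.1] before turn [ 0.2 -0.5  0.1] f [ 0.4 -0.3 -1.7] grip 55.4 25.0
```

```bash
python3 -m handwheel '[[0.05,0,0,0.0005,0,0,0],[0.05,0,0,0,0,0,0]]'
python3 -m handwheel '[[0.05,0,0,0.0005,0,0,0],[0.05,0,0,0,0,0,0]]'
```

```text
time: 8.93
position: [0.5594, -0.2474, 0.077]
tool_rot: [2.483, 1.925, 0.001]
ft_force: [-0.6, 1.2, 3.2]
grip_width: 0.64
grip_force: 25.0
time: 9.18
position: [0.5595, -0.2475, 0.077]
tool_rot: [-2.483, -1.925, -0.001]
ft_force: [-2.8, 1.1, 7.4]
grip_width: 0.642
grip_force: 25.0
```

```bash
python3 -m handwheel '[[0.06,0,0,-0.0007,0,0,0],[0.065,0,0,0,0,0,0],[0.075,0,0,0,0,0,0],[0.08,0,0,0,0,0,0],[0.08,0,0,-0.02,0,0,0],[0.08,0,0,-0.05,0,0,0],[0.08,0,0,-0.05,0,0,0],[0.08,0,0,-0.01,0,0,0],[0.08,0,0,0,0,0,0]]'
python3 to.py .592 .129 .205 -23.2
python3 - <<'E'
from h import *
p,d=ctrl.get_image("scene")
cv2.imwrite("pics/scene3.png",cv2.resize(p[140:320,90:310],None,fx=2,fy=2))
E
```

```text
time: 10.3
position: [0.5598, -0.2475, 0.208]
tool_rot: [2.482, 1.924, 0.003]
ft_force: [0.2, 0.4, -1.0]
grip_width: 0.919
grip_force: 0.0
t 10.3 pos [ 0.5598 -0.2475  0.208 ] turn [ 0.12 -0.04  8.76] shift after turn mm [ 358.8 -118.7    3. ] before turn [372.7 -62.7   3.1] f [ 0.2  0.4 -1. ] grip 79.9 0.0
```

View pics/scene3.png

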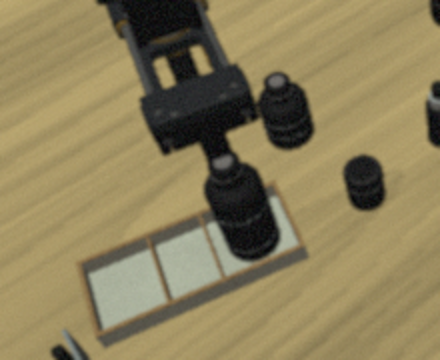

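The tall bottle stands upright in the large compartment, base near (255,245) in the crop. The flat bottle is next.

```bash
python3 -m handwheel '[[0.087,0,0,0,0,0,8.8],[0.087,0.03,-0.01,0,0,0,0],[0.087,0.05,-0.0165,0,0,0,0],[0.087,0.05,-0.0165,0,0,0,0],[0.087,0.05,-0.0165,0,0,0,0],[0.087,0.05,-0.0165,0,0,0,0],[0.087,0.05,-0.0165,0,0,0,0],[0.087,0.05,-0.0165,0,0,0,0],[0.087,0.028,-0.01,0,0,0,0],[0.087,0,0,0,0,0,0]]'
python3 to.py .592 .129 .043 -23.2
```

```text
time: 11.6
position: [0.5899, 0.1323, 0.2045]
tool_rot: [-2.617, -1.736, 0.005]
ft_force: [0.6, -0.4, 0.3]
grip_width: 1.0
grip_force: 0.0
t 11.6 pos [0.5899 0.1323 0.2045] turn [-0.16  0.12  0.3 ] shift after turn mm [ -2.2   3.3 161.5] before turn [ -1.9   3.7 161.5] f [ 0.6 -0.4  0.3] grip 87.0 0.0
```

```bash
python3 -m handwheel '[[0.087,-0.002,0.0035,0.02,-0.16,0.12,0.3],[0.087,0,0,0.05,0,0,0],[0.087,0,0,0.05,0,0,0],[0.087,0,0,0.03,0,0,0],[0.087,0,0,0.0115,0,0,0],[0.087,0,0,0,0,0,0]]'
python3 to.py .592 .129 .043 -23.2
```

```text
time: 12.35
position: [0.5939, 0.1242, 0.0449]
tool_rot: [2.628, 1.719, 0.003]
ft_force: [-0.4, -0.2, 0.4]
grip_width: 1.001
grip_force: 0.0
t 12.35 pos [0.5939 0.1242 0.0449] turn [ 0.13 -0.04 -0.42] shift after turn mm [ 3.6 -3.6  1.9] before turn [ 3.6 -3.6  1.9] f [-0.4 -0.2  0.4] grip 87.1 0.0
```

```bash
python3 -m handwheel '[[0.087,0.0036,-0.0036,0.0019,0,0,-0.4],[0.087,0,0,0,0,0,0],[0.087,0,0,0,0,0,0]]'
python3 to.py .592 .129 .043 -23.2
```

```text
time: 12.72
position: [0.5928, 0.1306, 0.0442]
tool_rot: [2.62, 1.731, 0.007]
ft_force: [0.2, 0.2, -0.0]
grip_width: 0.999
grip_force: 0.0
t 12.72 pos [0.5928 0.1306 0.0442] turn [ 0.21 -0.19  0.09] shift after turn mm [-1.8 -0.1  1.2] before turn [-1.8 -0.1  1.2] f [ 0.2  0.2 -0. ] grip 86.9 0.0
```

```bash
python3 -m handwheel '[[0.068,-0.0015,0,0.001,0.2,-0.15,0],[0.068,0,0,0,0,0,0],[0.068,0,0,0,0,0,0],[0.064,0,0,0,0,0,0],[0.05,0,0,0,0,0,0],[0.05,0,0,0,0,0,0],[0.05,0,0,0,0,0,0]]' 20
python3 to.py .592 .129 .043 -23.2
```

```text
time: 13.6
position: [0.5916, 0.1289, 0.0423]
tool_rot: [-2.621, -1.731, 0.002]
ft_force: [-0.2, -0.6, -0.2]
grip_width: 0.693
grip_force: 20.0
t 13.6 pos [0.5916 0.1289 0.0423] turn [-0.06  0.03  0.07] shift after turn mm [ 0.2  0.3 -0.7] before turn [ 0.2  0.3 -0.7] f [-0.2 -0.6 -0.2] grip 60.3 20.0
```

```bash
python3 -m handwheel '[[0.05,0,0,-0.01,0,0,0],[0.05,0,0,-0.03,0,0,0],[0.05,0,0,-0.04,0,0,0],[0.05,0,0,-0.04,0,0,0],[0.05,0,0,-0.035,0,0,0],[0.05,0,0,-0.015,0,0,-4],[0.05,0,0,0,0,0,-4.8],[0.05,0,0,0,0,0,0],[0.05,0,0,0,0,0,0]]' 20
python3 to.py .542 -.3137 .213 -14.4
```

```text
time: 14.72
position: [0.5917, 0.1288, 0.2123]
tool_rot: [-2.482, -1.925, 0.002]
ft_force: [-0.5, 0.3, -1.7]
grip_width: 0.689
grip_force: 20.0
t 14.72 pos [0.5917 0.1288 0.2123] turn [-0.05  0.03 -0.03] shift after turn mm [-440.9   61.9   -0.7] before turn [-440.9   62.1   -0.5] f [-0.5  0.3 -1.7] grip 60.0 20.0
```

```bash
python3 -m handwheel '[[0.05,-0.015,0.002,0,0,0,0],[0.05,-0.035,0.005,0,0,0,0],[0.05,-0.05,0.007,0,0,0,0],[0.05,-0.05,0.007,0,0,0,0],[0.05,-0.05,0.007,0,0,0,0],[0.05,-0.05,0.007,0,0,0,0],[0.05,-0.05,0.007,0,0,0,0],[0.05,-0.05,0.007,0,0,0,0],[0.05,-0.04,0.006,0,0,0,0],[0.05,-0.03,0.004,0,0,0,0],[0.05,-0.015,0.002,0,0,0,0],[0.05,-0.006,0.001,0,0,0,0]]'
python3 -m handwheel '[[0.05,0,0,0,0,0,0],[0.05,0,0,0,0,0,0],[0.05,0,0,0,0,0,0]]'
python3 to.py .542 -.3137 .075 -14.4
```

```text
time: 16.23
position: [0.5421, -0.3145, 0.2124]
tool_rot: [-2.482, -1.925, 0.001]
ft_force: [-0.1, -0.8, -1.0]
grip_width: 0.687
grip_force: 20.0
time: 16.6
position: [0.5433, -0.3125, 0.2125]
tool_rot: [-2.479, -1.929, 0.0]
ft_force: [0.6, 0.0, -2.2]
grip_width: 0.687
grip_force: 20.0
t 16.6 pos [ 0.5433 -0.3125  0.2125] turn [-0.04 -0.01  0.17] shift after turn mm [ -1.5  -1.  137.5] before turn [ -1.5  -0.9 137.5] f [ 0.6  0.  -2.2] grip 59.8 20.0
```

```bash
python3 -m handwheel '[[0.05,-0.003,-0.001,0.015,0,0,0.15],[0.05,0,0,0.03,0,0,0],[0.05,0,0,0.04,0,0,0],[0.05,0,0,0.03,0,0,0],[0.05,0,0,0.015,0,0,0],[0.05,0,0,0.008,0,0,0],[0.05,0,0,0,0,0,0],[0.05,0,0,0,0,0,0]]'
python3 to.py .5415 -.3156 .047 -14.4
python3 - <<'E'
from h import *
p,d=ctrl.get_image("scene")
cv2.imwrite("pics/scene4.png",cv2.resize(p[170:320,90:290],None,fx=3,fy=3))
E
```

```text
time: 17.6
position: [0.5416, -0.3169, 0.0756]
tool_rot: [2.483, 1.923, 0.0]
ft_force: [-0.1, -0.1, -1.8]
grip_width: 0.687
grip_force: 20.0
t 17.6 pos [ 0.5416 -0.3169  0.0756] turn [ 0.07  0.04 -0.09] shift after turn mm [ 1.3 -0.4 28.6] before turn [ 1.3 -0.5 28.6] f [-0.1 -0.1 -1.8] grip 59.8 20.0
```

View pics/scene4.png

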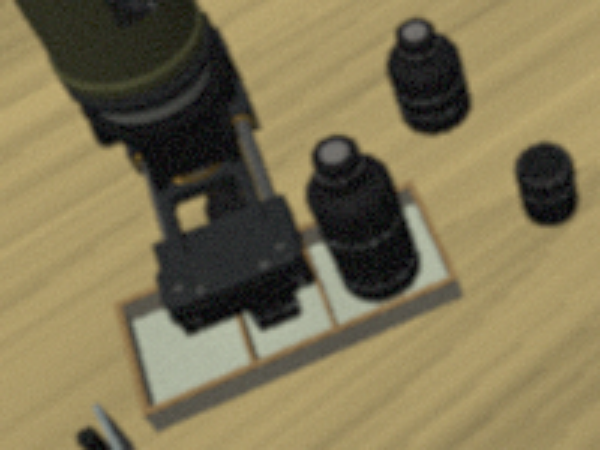

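The flat bottle hangs over the middle compartment, base about (280,315), between dividers at (245,340) and (325,300). I'll continue down.

```bash
python3 -m handwheel '[[0.05,0.001,0,0.01,0,0,0],[0.05,0,0,0.01,0,0,0],[0.05,0,0,0.006,0,0,0],[0.05,0,0,0.002,0,0,0],[0.05,0,0,0,0,0,0],[0.05,0,0,0,0,0,0]]'
python3 to.py .5415 -.3156 .0453 -14.4
```

```text
time: 18.4
position: [0.5413, -0.3156, 0.0468]
tool_rot: [2.484, 1.923, -0.001]
ft_force: [0.1, -0.5, -1.5]
grip_width: 0.689
grip_force: 20.0
t 18.4 pos [ 0.5413 -0.3156  0.0468] turn [-0.01  0.03 -0.09] shift after turn mm [0.1 0.2 1.5] before turn [0.1 0.2 1.5] f [ 0.1 -0.5 -1.5] grip 59.9 20.0
```

```bash
python3 -m handwheel '[[0.05,0,0,0.001,0,0,0],[0.05,0,0,0.0005,0,0,0],[0.05,0,0,0,0,0,0],[0.05,0,0,0,0,0,0]]'
python3 -m handwheel '[[0.05,0,0,0.0005,0,0,0],[0.05,0,0,0,0,0,0]]'
```

```text
time: 18.9
position: [0.5413, -0.3155, 0.0454]
tool_rot: [-2.484, -1.924, 0.001]
ft_force: [-0.4, 0.6, 3.4]
grip_width: 0.69
grip_force: 20.0
time: 19.15
position: [0.5413, -0.3155, 0.0453]
tool_rot: [-2.484, -1.923, 0.0]
ft_force: [-1.3, 1.8, 6.1]
grip_width: 0.689
grip_force: 19.9
```

```bash
python3 -m handwheel '[[0.063,0,0,-0.0005,0,0,0],[0.068,0,0,0,0,0,0],[0.075,0,0,0,0,0,0],[0.08,0,0,0,0,0,0],[0.08,0,0,-0.02,0,0,0],[0.08,0,0,-0.04,0,0,0],[0.08,0,0,-0.05,0,0,0],[0.08,0,0,-0.04,0,0,0],[0.08,0,0,-0.01,0,0,0],[0.08,0,0,0,0,0,0],[0.08,0,0,0,0,0,0]]'
python3 to.py .5935 -.124 .205 -14.4
```

```text
time: 20.52
position: [0.5407, -0.3148, 0.2037]
tool_rot: [-2.482, -1.922, 0.002]
ft_force: [-0.6, -0.6, -0.4]
grip_width: 0.922
grip_force: 0.0
t 20.52 pos [ 0.5407 -0.3148  0.2037] turn [-0.16 -0.01 -0.08] shift after turn mm [197.9   3.7  -1.3] before turn [197.9   3.4  -1.3] f [-0.6 -0.6 -0.4] grip 80.2 0.0
```

```bash
python3 -m handwheel '[[0.075,0.02,0.001,0,0,0,0],[0.075,0.045,0.001,0,0,0,0],[0.075,0.05,0.001,0,0,0,0],[0.075,0.045,0.001,0,0,0,0],[0.075,0.028,0,0,0,0,0],[0.075,0.010,0,0,0,0,0],[0.075,0,0,0,0,0,0],[0.075,0,0,0,0,0,0],[0.075,0,0,0,0,0,0]]'
python3 to.py .5935 -.124 .024 -14.4
```

```text
time: 21.65
position: [0.5942, -0.1265, 0.205]
tool_rot: [-2.486, -1.92, 0.001]
ft_force: [0.0, 0.8, 0.9]
grip_width: 0.865
grip_force: 0.0
t 21.65 pos [ 0.5942 -0.1265  0.205 ] turn [-0.03  0.04 -0.24] shift after turn mm [  2.3  -1.3 181. ] before turn [  2.4  -1.2 181. ] f [0.  0.8 0.9] grip 75.3 0.0
```

```bash
python3 -m handwheel '[[0.075,0.0015,-0.001,0.02,0,0,0],[0.075,0,0,0.045,0,0,0],[0.075,0,0,0.05,0,0,0],[0.075,0,0,0.04,0,0,0],[0.075,0,0,0.018,0,0,0],[0.075,0,0,0.008,0,0,0],[0.075,0,0,0,0,0,0],[0.075,0,0,0,0,0,0]]'
python3 to.py .5935 -.124 .024 -14.4
```

```text
time: 22.65
position: [0.5951, -0.1233, 0.0254]
tool_rot: [2.483, 1.923, 0.002]
ft_force: [0.3, 0.3, -0.3]
grip_width: 0.869
grip_force: 0.0
t 22.65 pos [ 0.5951 -0.1233  0.0254] turn [ 0.1  -0.01 -0.09] shift after turn mm [-1.  -1.4  1.4] before turn [-1.1 -1.4  1.4] f [ 0.3  0.3 -0.3] grip 75.6 0.0
```

```bash
python3 -m handwheel '[[0.055,-0.001,-0.0014,0.0014,0,0,0],[0.05,0,0,0,0,0,0],[0.05,0,0,0,0,0,0],[0.046,0,0,0,0,0,0],[0.034,0,0,0,0,0,0],[0.034,0,0,0,0,0,0],[0.034,0,0,0,0,0,0]]' 15
python3 to.py .5935 -.124 .024 -14.4
```

```text
time: 23.52
position: [0.5924, -0.1236, 0.0225]
tool_rot: [-2.484, -1.924, 0.001]
ft_force: [-0.4, -0.1, 0.7]
grip_width: 0.48
grip_force: 15.0
t 23.52 pos [ 0.5924 -0.1236  0.0225] turn [-0.04  0.02 -0.08] shift after turn mm [-0.1  1.1 -1.5] before turn [-0.1  1.1 -1.5] f [-0.4 -0.1  0.7] grip 41.7 15.0
```

```bash
python3 -m handwheel '[[0.034,0,0,-0.01,0,0,0],[0.034,0,0,-0.03,0,0,0],[0.034,0,0,-0.045,0,0,0],[0.034,0,0,-0.045,0,0,0],[0.034,0,0,-0.035,0,0,0],[0.034,0,0,-0.015,0,0,0],[0.034,0,0,0,0,0,0],[0.034,0,0,0,0,0,0]]' 15
python3 to.py .5267 -.3738 .2 -14.4
```

```text
time: 24.52
position: [0.5916, -0.1233, 0.2009]
tool_rot: [-2.482, -1.922, 0.004]
ft_force: [-0.6, 0.1, -1.7]
grip_width: 0.476
grip_force: 15.0
t 24.52 pos [ 0.5916 -0.1233  0.2009] turn [-0.19  0.05 -0.09] shift after turn mm [-258.8   -0.5    0.9] before turn [-2.588e+02 -1.000e-01  1.100e+00] f [-0.6  0.1 -1.7] grip 41.4 15.0
```

```bash
python3 -m handwheel '[[0.034,-0.015,0,0,0,0,0],[0.034,-0.035,0,0,0,0,0],[0.034,-0.05,0,0,0,0,0],[0.034,-0.05,0,0,0,0,0],[0.034,-0.045,0,0,0,0,0],[0.034,-0.035,0,0,0,0,0],[0.034,-0.02,0,0,0,0,0],[0.034,-0.0088,0,0,0,0,0],[0.034,0,0,0,0,0,0],[0.034,0,0,0,0,0,0],[0.034,0,0,0,0,0,0]]'
python3 to.py .5267 -.3738 .05 -14.4
```

```text
time: 25.9
position: [0.5285, -0.3729, 0.2025]
tool_rot: [-2.481, -1.926, 0.0]
ft_force: [0.1, -0.3, -0.9]
grip_width: 0.479
grip_force: 15.0
t 25.9 pos [ 0.5285 -0.3729  0.2025] turn [-0.04 -0.02  0.03] shift after turn mm [ -1.3  -1.5 152.5] before turn [ -1.3  -1.4 152.5] f [ 0.1 -0.3 -0.9] grip 41.7 15.0
```

```bash
python3 -m handwheel '[[0.034,-0.001,-0.0014,0.015,0,0,0],[0.034,0,0,0.035,0,0,0],[0.034,0,0,0.04,0,0,0],[0.034,0,0,0.03,0,0,0],[0.034,0,0,0.02,0,0,0],[0.034,0,0,0.01,0,0,0],[0.034,0,0,0,0,0,0],[0.034,0,0,0,0,0,0]]'
python3 to.py .5267 -.3738 .0265 -14.4
python3 - <<'E'
from h import *
p,d=ctrl.get_image("scene")
cv2.imwrite("pics/scene5.png",cv2.resize(p[170:320,90:290],None,fx=3,fy=3))
E
```

```text
time: 26.9
position: [0.5267, -0.3755, 0.0538]
tool_rot: [2.483, 1.923, -0.0]
ft_force: [0.3, -0.0, -0.8]
grip_width: 0.475
grip_force: 15.0
t 26.9 pos [ 0.5267 -0.3755  0.0538] turn [ 0.07  0.06 -0.09] shift after turn mm [ 1.6 -0.4 27.3] before turn [ 1.7 -0.4 27.3] f [ 0.3 -0.  -0.8] grip 41.4 15.0
```

View pics/scene5.png

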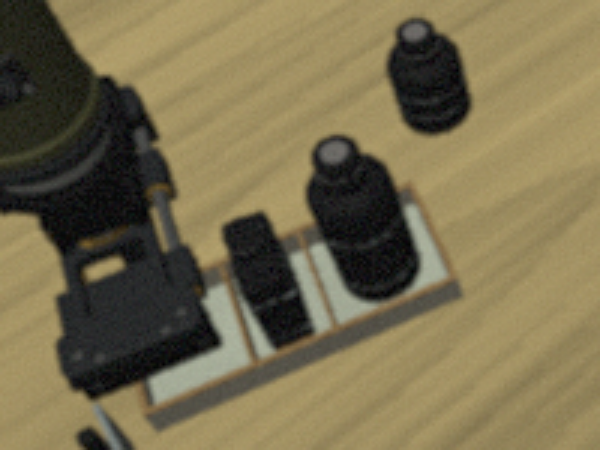

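The flat bottle stands in the middle compartment and the jar is hidden behind the gripper. The tape dispenser's blade, near (110,420) in the crop, is close, so I'll check its height before going lower.

Run:
```python
from h import *
for n in("top","scene"):
    f=np.load(n+"0.npz");P=cloud(n,f["d"])[f["d"]>0]
    e=np.array([.9686,-.2487]);g=np.array([-.2487,-.9686]);D=P[:,:2]-[.5267,-.3738]
    a,b=D@e,D@g
    m=(abs(a)<.11)&(b>-.03)&(b<.055)&(P[:,2]>.035);print(n,m.sum(),P[m][:,2].max() if m.any() else 0)
    m=(abs(a)<.12)&(b>.04)&(b<.12)&(P[:,2]>.02);print(" near",m.sum(),P[m].max(0).round(3) if m.any() else 0, b[m].min() if m.any() else 0)
```

```text
top 70 0.0592424599651792
 near 145 [ 0.617 -0.436  0.06 ] 0.04440602129598133
scene 108 0.05671243324656666
 near 256 [ 0.608 -0.436  0.057] 0.043520444445652694
```

```bash
python3 -m handwheel '[[0.034,0.0012,0,0.01,0,0,0],[0.034,0,0,0.01,0,0,0],[0.034,0,0,0.005,0,0,0],[0.034,0,0,0.0015,0,0,0],[0.034,0,0,0,0,0,0],[0.034,0,0,0,0,0,0]]'
python3 to.py .5267 -.3738 .0255 -14.4
```

```text
time: 27.7
position: [0.5265, -0.3739, 0.0264]
tool_rot: [2.484, 1.923, -0.001]
ft_force: [-0.4, 0.3, -0.5]
grip_width: 0.477
grip_force: 15.0
t 27.7 pos [ 0.5265 -0.3739  0.0264] turn [-0.    0.04 -0.09] shift after turn mm [0.2 0.2 0.9] before turn [0.2 0.2 0.9] f [-0.4  0.3 -0.5] grip 41.5 15.0
```

```bash
python3 -m handwheel '[[0.034,0,0,0.0008,0,0,0],[0.034,0,0,0,0,0,0]]'
python3 -m handwheel '[[0.034,0,0,0.0005,0,0,0],[0.034,0,0,0,0,0,0]]'
```

```text
time: 27.95
position: [0.5265, -0.3739, 0.0256]
tool_rot: [2.484, 1.924, -0.001]
ft_force: [0.1, -0.4, 0.4]
grip_width: 0.477
grip_force: 15.0
time: 28.2
position: [0.5266, -0.3739, 0.0255]
tool_rot: [2.484, 1.924, -0.0]
ft_force: [-0.9, 0.4, 5.3]
grip_width: 0.479
grip_force: 15.0
```

```bash
python3 -m handwheel '[[0.044,0,0,-0.0004,0,0,0],[0.047,0,0,0,0,0,0],[0.05,0,0,0,0,0,0],[0.05,0,0,0,0,0,0],[0.05,0,0,-0.01,0,0,0],[0.055,0,0,-0.03,0,0,0],[0.07,0,0,-0.045,0,0,0],[0.08,0,0,-0.045,0,0,0],[0.08,0,0,-0.035,0,0,0],[0.087,0,0,-0.01,0,0,0],[0.087,0,0,0,0,0,0],[0.087,0,0,0,0,0,0]]'
python3 to.py .4415 .1387 .2 3.7
python3 - <<'E'
from h import *
p,d=ctrl.get_image("scene")
cv2.imwrite("pics/scene6.png",cv2.resize(p[50:320,90:450],None,fx=2,fy=2))
E
```

```text
time: 29.7
position: [0.5259, -0.3729, 0.1986]
tool_rot: [-2.482, -1.922, 0.002]
ft_force: [-0.8, 0.0, -0.5]
grip_width: 0.995
grip_force: 0.0
t 29.7 pos [ 0.5259 -0.3729  0.1986] turn [ -0.17  -0.05 -18.18] shift after turn mm [516.  -51.2  -1.4] before turn [ 474.3 -209.6   -0.6] f [-0.8  0.  -0.5] grip 86.6 0.0
```

View pics/scene6.png

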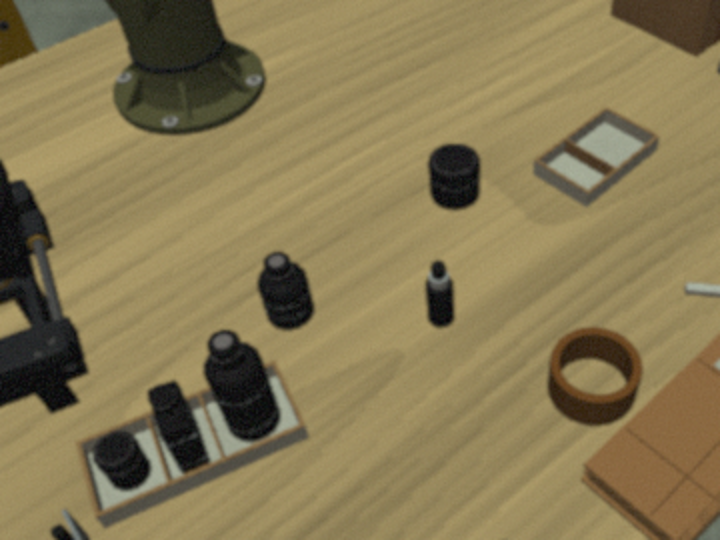

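All three pieces stand in their compartments: jar (122,460), flat (180,430) and tall (245,390). The big jar is at (455,175) and the dropper at (440,295). On to the big jar.

```bash
python3 -m handwheel '[[0.087,0,0,0,0,0,-9.1],[0.087,0,0,0,0,0,-9.1],[0.087,0,0,0,0,0,0]]'
python3 -m handwheel '[[0.087,0.02,-0.002,0,0,0,0],[0.087,0.045,-0.0045,0,0,0,0],[0.087,0.06,-0.006,0,0,0,0],[0.087,0.06,-0.006,0,0,0,0],[0.087,0.06,-0.006,0,0,0,0],[0.087,0.06,-0.006,0,0,0,0],[0.087,0.06,-0.006,0,0,0,0],[0.087,0.055,-0.0055,0,0,0,0],[0.087,0.045,-0.0045,0,0,0,0],[0.087,0.03,-0.003,0,0,0,0],[0.087,0.015,-0.0015,0,0,0,0],[0.087,0.006,0,0,0,0,0]]'
python3 -m handwheel '[[0.087,0,0,0,0,0,0],[0.087,0,0,0,0,0,0]]'
python3 to.py .4415 .1387 .029 3.7
```

```text
time: 30.12
position: [0.526, -0.3733, 0.1991]
tool_rot: [-2.149, -2.289, 0.001]
ft_force: [-0.5, 0.5, 0.5]
grip_width: 0.999
grip_force: 0.0
time: 31.62
position: [0.442, 0.1379, 0.1998]
tool_rot: [-2.149, -2.291, 0.003]
ft_force: [0.2, -0.9, -0.4]
grip_width: 0.999
grip_force: 0.0
time: 31.88
position: [0.4425, 0.1367, 0.2002]
tool_rot: [-2.151, -2.289, 0.001]
ft_force: [0.6, -0.8, -0.6]
grip_width: 0.995
grip_force: 0.0
t 31.88 pos [0.4425 0.1367 0.2002] turn [-0.05  0.02 -0.13] shift after turn mm [  2.1  -0.9 171.2] before turn [  2.1  -0.7 171.2] f [ 0.6 -0.8 -0.6] grip 86.6 0.0
```

```bash
python3 -m handwheel '[[0.087,0.0015,-0.001,0.02,0,0,0],[0.087,0,0,0.04,0,0,0],[0.087,0,0,0.04,0,0,0],[0.087,0,0,0.02,0,0,0],[0.087,0,0,0.008,0,0,0],[0.087,0,0,0,0,0,0],[0.087,0,0,0,0,0,0]]'
python3 to.py .4415 .1387 .029 3.7
```

```text
time: 32.75
position: [0.4418, 0.1396, 0.0732]
tool_rot: [2.149, 2.292, 0.002]
ft_force: [0.3, 0.7, -0.7]
grip_width: 1.0
grip_force: 0.0
t 32.75 pos [0.4418 0.1396 0.0732] turn [ 0.05 -0.04 -0.01] shift after turn mm [-0.8 -0.4 44.2] before turn [-0.9 -0.4 44.2] f [ 0.3  0.7 -0.7] grip 87.0 0.0
```

```bash
python3 -m handwheel '[[0.087,-0.0005,0,0.012,0,0,0],[0.087,0,0,0.018,0,0,0],[0.087,0,0,0.010,0,0,0],[0.087,0,0,0.004,0,0,0],[0.087,0,0,0,0,0,0],[0.075,0,0,0,0,0,0],[0.070,0,0,0,0,0,0],[0.06,0,0,0,0,0,0],[0.06,0,0,0,0,0,0],[0.06,0,0,0,0,0,0]]' 22
python3 to.py .4415 .1387 .029 3.7
```

```text
time: 34.0
position: [0.4411, 0.139, 0.0284]
tool_rot: [-2.148, -2.292, 0.0]
ft_force: [0.3, -0.6, 2.4]
grip_width: 0.755
grip_force: 22.0
t 34.0 pos [0.4411 0.139  0.0284] turn [-0.03 -0.01  0.01] shift after turn mm [-0.3  0.4 -0.6] before turn [-0.3  0.4 -0.6] f [ 0.3 -0.6  2.4] grip 65.7 22.0
```

```bash
python3 -m handwheel '[[0.06,0,0,-0.01,0,0,0],[0.06,0,0,-0.025,0,0,0],[0.06,0,0,-0.025,0,0,0],[0.06,0,0,-0.01,0,0,0],[0.06,0,0,0,0,0,0],[0.06,0,0,0,0,0,0]]' 22
python3 to.py .5237 .348 .1 3.7
```

```text
time: 34.75
position: [0.4402, 0.1386, 0.0973]
tool_rot: [-2.148, -2.292, 0.004]
ft_force: [0.1, -0.6, -1.9]
grip_width: 0.749
grip_force: 22.0
t 34.75 pos [0.4402 0.1386 0.0973] turn [-0.13  0.05  0.02] shift after turn mm [203.6  96.8  -2.7] before turn [203.5  96.9  -3.1] f [ 0.1 -0.6 -1.9] grip 65.2 22.0
```

```bash
python3 -m handwheel '[[0.06,0.012,0.006,0,0,0,0],[0.06,0.03,0.014,0,0,0,0],[0.06,0.04,0.019,0,0,0,0],[0.06,0.04,0.019,0,0,0,0],[0.06,0.035,0.017,0,0,0,0],[0.06,0.025,0.012,0,0,0,0],[0.06,0.015,0.007,0,0,0,0],[0.06,0.006,0.003,0,0,0,0],[0.06,0,0,0,0,0,0],[0.06,0,0,0,0,0,0]]'
python3 to.py .5237 .348 .045 3.7
python3 - <<'E'
from h import *
for n in("scene","top"):
    p,d=ctrl.get_image(n);print(n)
    c=p[60:180,320:480] if n=="scene" else p[190:280,150:270]
    cv2.imwrite(f"pics/{n}7.png",cv2.resize(c,(640,480)))
E
python3 -c "
import cv2,numpy as np
cv2.imwrite('pics/b7.png',np.hstack([cv2.resize(cv2.imread(f'pics/{n}7.png'),(400,300)) for n in('scene','top')]))"
```

```text
time: 36.0
position: [0.5247, 0.3464, 0.0982]
tool_rot: [-2.15, -2.29, 0.002]
ft_force: [-0.0, 0.1, -0.7]
grip_width: 0.757
grip_force: 22.0
t 36.0 pos [0.5247 0.3464 0.0982] turn [-0.06  0.03 -0.07] shift after turn mm [ 1.6 -0.9 53.2] before turn [ 1.6 -0.8 53.2] f [-0.   0.1 -0.7] grip 65.9 22.0
scene
top
```

View pics/b7.png

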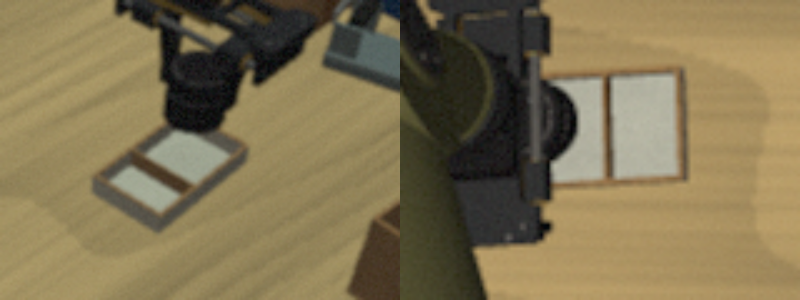

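The jar hangs over tray2's large compartment and is centred across it. I'll lower it.

```bash
python3 -m handwheel '[[0.06,0.001,-0.0009,0.015,0,0,0],[0.06,0,0,0.02,0,0,0],[0.06,0,0,0.012,0,0,0],[0.06,0,0,0.005,0,0,0],[0.06,0,0,0,0,0,0],[0.06,0,0,0,0,0,0]]'
python3 to.py .5237 .348 .0314 3.7
```

```text
time: 36.85
position: [0.5241, 0.3489, 0.0467]
tool_rot: [-2.148, -2.292, -0.001]
ft_force: [-0.2, 0.4, -1.8]
grip_width: 0.754
grip_force: 22.0
t 36.85 pos [0.5241 0.3489 0.0467] turn [ 0.01 -0.03  0.01] shift after turn mm [-0.9 -0.5 15.3] before turn [-0.9 -0.5 15.3] f [-0.2  0.4 -1.8] grip 65.6 22.0
```

```bash
python3 -m handwheel '[[0.06,-0.0009,-0.0003,0.008,0,0,0],[0.06,0,0,0.005,0,0,0],[0.06,0,0,0.0015,0,0,0],[0.06,0,0,0,0,0,0],[0.06,0,0,0,0,0,0]]'
python3 to.py .5237 .348 .0314 3.7
python3 -m handwheel '[[0.06,0,0,0.0007,0,0,0],[0.06,0,0,0,0,0,0]]'
```

```text
time: 37.48
position: [0.5235, 0.3479, 0.0316]
tool_rot: [-2.148, -2.292, 0.0]
ft_force: [0.2, -0.3, -2.4]
grip_width: 0.751
grip_force: 22.0
t 37.48 pos [0.5235 0.3479 0.0316] turn [-0.02 -0.    0.02] shift after turn mm [0.1 0.2 0.2] before turn [0.1 0.2 0.2] f [ 0.2 -0.3 -2.4] grip 65.3 22.0
time: 37.72
position: [0.5235, 0.3479, 0.0315]
tool_rot: [-2.148, -2.292, 0.0]
ft_force: [-2.2, -1.0, 3.3]
grip_width: 0.751
grip_force: 22.0
```

```bash
python3 -m handwheel '[[0.068,0,0,0,0,0,0],[0.071,0,0,0,0,0,0],[0.076,0,0,0,0,0,0],[0.08,0,0,0,0,0,0],[0.08,0,0,-0.01,0,0,0],[0.08,0,0,-0.03,0,0,0],[0.08,0,0,-0.045,0,0,0],[0.075,0,0,-0.03,0,0,0],[0.075,0,0,-0.01,0,0,0],[0.075,0,0,0,0,0,0],[0.075,0,0,0,0,0,0]]'
python3 to.py .588 -.0113 .155 3.7
```

```text
time: 39.1
position: [0.5226, 0.3473, 0.1542]
tool_rot: [-2.148, -2.292, 0.005]
ft_force: [-0.6, 0.2, 0.4]
grip_width: 0.86
grip_force: 0.0
t 39.1 pos [0.5226 0.3473 0.1542] turn [-0.17  0.1   0.02] shift after turn mm [-362.1   42.1   -0.8] before turn [-3.621e+02  4.200e+01 -3.000e-01] f [-0.6  0.2  0.4] grip 74.8 0.0
```

```bash
python3 -m handwheel '[[0.07,-0.02,0.002,0,0,0,0],[0.07,-0.045,0.005,0,0,0,0],[0.07,-0.055,0.0065,0,0,0,0],[0.07,-0.055,0.0065,0,0,0,0],[0.07,-0.055,0.0065,0,0,0,0],[0.07,-0.05,0.006,0,0,0,0],[0.07,-0.04,0.005,0,0,0,0],[0.07,-0.025,0.003,0,0,0,0],[0.07,-0.012,0.0015,0,0,0,0],[0.07,-0.005,0,0,0,0,0],[0.07,0,0,0,0,0,0],[0.07,0,0,0,0,0,0]]'
python3 to.py .588 -.0113 .033 3.7
```

```text
time: 40.6
position: [0.5887, -0.0093, 0.1558]
tool_rot: [-2.145, -2.294, 0.001]
ft_force: [0.7, 0.3, 0.1]
grip_width: 0.806
grip_force: 0.0
t 40.6 pos [ 0.5887 -0.0093  0.1558] turn [-0.06 -0.02  0.13] shift after turn mm [ -1.9  -0.8 122.8] before turn [ -2.   -0.7 122.8] f [0.7 0.3 0.1] grip 70.1 0.0
```

```bash
python3 -m handwheel '[[0.065,-0.0015,-0.0007,0.015,0,0,0],[0.06,0,0,0.035,0,0,0],[0.06,0,0,0.04,0,0,0],[0.06,0,0,0.022,0,0,0],[0.06,0,0,0.009,0,0,0],[0.06,0,0,0,0,0,0],[0.06,0,0,0,0,0,0]]' 12
python3 to.py .588 -.0113 .033 3.7
```

```text
time: 41.48
position: [0.589, -0.0123, 0.0359]
tool_rot: [2.148, 2.292, 0.001]
ft_force: [-0.6, -0.5, 0.2]
grip_width: 0.689
grip_force: 0.0
t 41.48 pos [ 0.589  -0.0123  0.0359] turn [0.06 0.   0.02] shift after turn mm [ 1.1 -0.9  2.9] before turn [ 1.1 -0.9  2.9] f [-0.6 -0.5  0.2] grip 59.9 0.0
```

```bash
python3 -m handwheel '[[0.05,0.001,-0.0009,0.0025,0,0,0],[0.044,0,0,0,0,0,0],[0.04,0,0,0,0,0,0],[0.037,0,0,0,0,0,0],[0.025,0,0,0,0,0,0],[0.025,0,0,0,0,0,0],[0.025,0,0,0,0,0,0],[0.025,0,0,0,0,0,0]]' 12
python3 to.py .588 -.0113 .033 3.7
```

```text
time: 42.48
position: [0.5872, -0.0113, 0.0324]
tool_rot: [-2.148, -2.292, 0.001]
ft_force: [0.1, 0.7, 0.2]
grip_width: 0.364
grip_force: 12.0
t 42.48 pos [ 0.5872 -0.0113  0.0324] turn [-0.05  0.01  0.02] shift after turn mm [-0.   0.8 -0.6] before turn [-0.   0.8 -0.6] f [0.1 0.7 0.2] grip 31.7 12.0
```

```bash
python3 -m handwheel '[[0.025,0,0,-0.01,0,0,0],[0.025,0,0,-0.028,0,0,0],[0.025,0,0,-0.03,0,0,0],[0.025,0,0,-0.012,0,0,0],[0.025,0,0,0,0,0,0],[0.025,0,0,0,0,0,0]]' 12
python3 to.py .5285 .2745 .112 3.7
```

```text
time: 43.22
position: [0.5864, -0.0112, 0.1113]
tool_rot: [-2.147, -2.291, 0.003]
ft_force: [-0.1, 0.0, -1.3]
grip_width: 0.364
grip_force: 12.0
t 43.23 pos [ 0.5864 -0.0112  0.1113] turn [-0.15  0.01  0.02] shift after turn mm [288.9 -39.3  -0.7] before turn [288.9 -39.2  -0.6] f [-0.1  0.  -1.3] grip 31.6 12.0
```

```bash
python3 -m handwheel '[[0.025,0.015,-0.002,0,0,0,0],[0.025,0.035,-0.005,0,0,0,0],[0.025,0.05,-0.007,0,0,0,0],[0.025,0.05,-0.007,0,0,0,0],[0.025,0.05,-0.007,0,0,0,0],[0.025,0.04,-0.0055,0,0,0,0],[0.025,0.028,-0.0035,0,0,0,0],[0.025,0.015,-0.002,0,0,0,0],[0.025,0.006,0,0,0,0,0],[0.025,0,0,0,0,0,0],[0.025,0,0,0,0,0,0]]'
python3 to.py .5285 .2745 .05 3.7
```

```text
time: 44.6
position: [0.5301, 0.2729, 0.1124]
tool_rot: [2.151, 2.29, -0.001]
ft_force: [-0.7, -0.2, -0.0]
grip_width: 0.364
grip_force: 12.0
t 44.6 pos [0.5301 0.2729 0.1124] turn [-0.04  0.04 -0.12] shift after turn mm [ 1.7 -1.5 62.4] before turn [ 1.7 -1.5 62.4] f [-0.7 -0.2 -0. ] grip 31.7 12.0
```

```bash
python3 -m handwheel '[[0.025,0.001,-0.0014,0.015,0,0,0],[0.025,0,0,0.02,0,0,0],[0.025,0,0,0.018,0,0,0],[0.025,0,0,0.008,0,0,0],[0.025,0,0,0,0,0,0],[0.025,0,0,0,0,0,0]]'
python3 to.py .5285 .2745 .0354 3.7
python3 - <<'E'
from h import *
p,d=ctrl.get_image("scene")
cv2.imwrite("pics/scene8.png",cv2.resize(p[60:180,320:480],(640,480)))
E
```

```text
time: 45.35
position: [0.5286, 0.2756, 0.0519]
tool_rot: [-2.148, -2.292, -0.0]
ft_force: [0.3, 0.1, -0.3]
grip_width: 0.364
grip_force: 12.0
t 45.35 pos [0.5286 0.2756 0.0519] turn [ 0.01 -0.02  0.01] shift after turn mm [-1.1 -0.2 16.5] before turn [-1.1 -0.2 16.5] f [ 0.3  0.1 -0.3] grip 31.7 12.0
```

View pics/scene8.png

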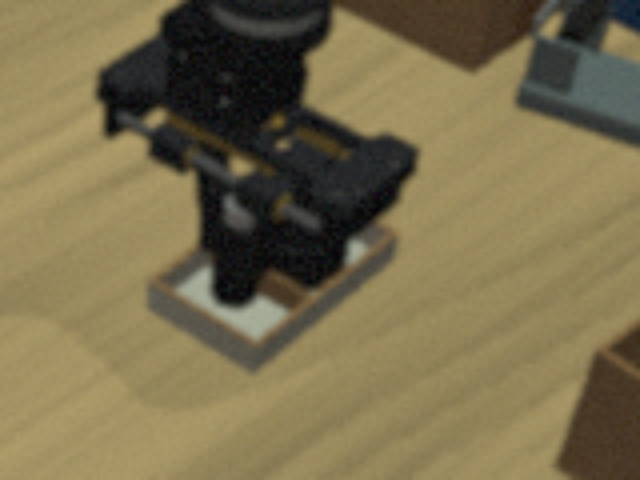

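The dropper hangs over the small compartment, base about (235,295), clear of the divider, with the big jar standing behind it. Lowering now.

```bash
python3 -m handwheel '[[0.025,-0.001,0,0.008,0,0,0],[0.025,0,0,0.006,0,0,0],[0.025,0,0,0.0015,0,0,0],[0.025,0,0,0,0,0,0],[0.025,0,0,0,0,0,0]]'
python3 -m handwheel '[[0.025,0,0,0.0008,0,0,0],[0.025,0,0,0,0,0,0]]'
```

```text
time: 46.02
position: [0.5283, 0.2745, 0.036]
tool_rot: [-2.148, -2.292, 0.0]
ft_force: [0.2, -1.0, -1.0]
grip_width: 0.367
grip_force: 12.0
time: 46.28
position: [0.5284, 0.2746, 0.0354]
tool_rot: [-2.148, -2.292, 0.0]
ft_force: [-0.4, 0.2, 2.1]
grip_width: 0.36
grip_force: 12.0
```

Contact at the expected height. I'll release and retreat upward.

```bash
python3 -m handwheel '[[0.034,0,0,0,0,0,0],[0.037,0,0,0,0,0,0],[0.042,0,0,0,0,0,0],[0.046,0,0,0,0,0,0],[0.046,0,0,-0.01,0,0,0],[0.046,0,0,-0.03,0,0,0],[0.046,0,0,-0.045,0,0,0],[0.046,0,0,-0.045,0,0,0],[0.046,0,0,-0.03,0,0,0],[0.046,-0.02,0,-0.02,0,0,0],[0.046,-0.04,0,0,0,0,0],[0.046,-0.04,0,0,0,0,0]]'
python3 -m handwheel '[[0.046,-0.05,0,0,0,0,0],[0.046,-0.05,0,0,0,0,0],[0.046,-0.03,0,0,0,0,0],[0.046,0,0,0,0,0,0],[0.046,0,0,0,0,0,0]]'
python3 - <<'E'
from h import *
a=ctrl.get_image("scene")[0];b=ctrl.get_image("top")[0]
cv2.imwrite("pics/end.png",np.vstack([cv2.resize(a[60:320,90:450],(720,340)),cv2.resize(b[120:290,150:510],(720,250))]))
E
```

```text
time: 47.78
position: [0.5346, 0.1717, 0.2152]
tool_rot: [-2.149, -2.291, 0.002]
ft_force: [0.5, -0.9, -0.2]
grip_width: 0.531
grip_force: 0.0
time: 48.4
position: [0.5427, 0.0451, 0.2149]
tool_rot: [-2.147, -2.291, 0.001]
ft_force: [-0.0, 0.9, -0.3]
grip_width: 0.533
grip_force: 0.0
```

View pics/end.png

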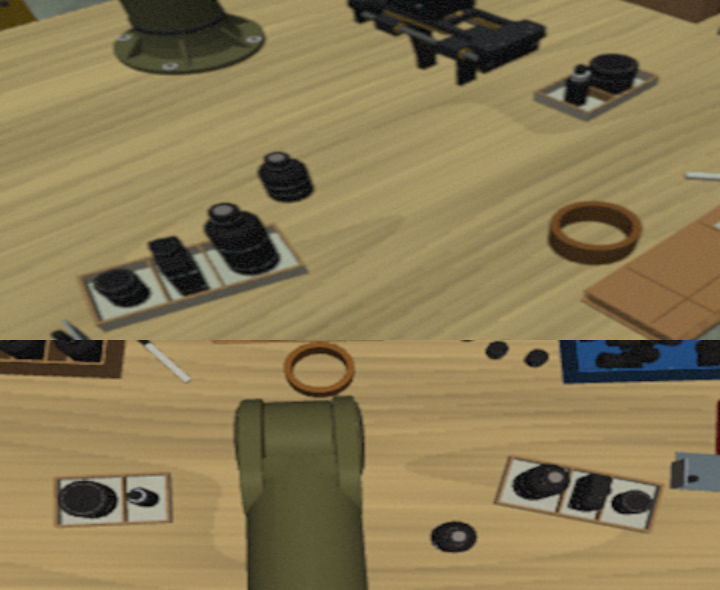

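All five pieces stand upright in their compartments: big jar (87,500) and dropper (145,497) in tray2; tall (540,482), flat (590,492) and jar (632,502) in tray3. The short bottle and tape roll are where they were. Handing in.

```bash
python3 -c "
from bench import ctrl
print(ctrl.close_job())"
```

```text
the job is handed in; nothing more can be done
None
```

All five pieces stand upright in their compartments, placed in the order you listed; the short bottle and tape roll were left untouched, and I handed the job in at about 48.5 s, though no verdict came back.

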